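# Hang the rotator wheel on its twin J-hook

### The job

Lift the blue spoked wheel out of its cradle by the top of its rim and hang the rim over both upturned prongs of the hook stand. Lower it gently until you feel the prongs take its weight, and while still holding it push it lightly back along the prongs until the rim comes up against both steel columns; then let go, without dropping it or pressing hard, so that it hangs there square and still. Leave the jar, the dropper bottle and the roll of tape where they are.

Things in the scene. Friction and masses are not known exactly. Their poses are not given: they have to be found in the camera images.
- wheel_hub (a point): hub centre of the upright blue tube-rotator wheel. x axis = axle (level), z = up to the top of the rim. Outside diameter 180 mm, inside of rim 148 mm. Hub 36 mm across, 22 mm long. Three spokes 11 mm wide, 7 mm thick: one straight up, two sloping down 30 degrees below level; the spaces beside the upper spoke are open right through. 0.2 to 0.33 kg.
- rim_top (a point): top of the wheel's rim, outside, 90 mm above the hub; axes as the hub's. The rim is 12 mm thick along the axle (x) and 16 mm deep radially, with flat faces: grip it here across its 12 mm. A thin black drive band round it stands 1 mm proud.
- cradle: fixed grey cradle, base 110 x 170 x 10 mm; origin at the centre of its underside on the worktop, x = axle of the parked wheel, y along the wheel's plane. The wheel stands on two steel rods between cheeks 66 mm high and 16 mm apart, hub 105 mm above the worktop; a straight lift of 60 mm clears it.
- stand: fixed hook stand; origin on the worktop midway between its two upright steel columns; z up, x backward (the prongs stand out to -x), y to the side. Base plate from x = -105 to +50 mm, 150 mm wide. With the rim against the columns the wheel's mid-plane is at x = -13 mm. Two level round yellow prongs, 10 mm thick, at y = -40 and +40 mm reach forward to x = -87 mm from a red cross piece.
- column_left (a point): top of the steel column at y = +40 mm, 290 mm above the worktop, 14 mm in diameter; axes as the stand's. The red cross piece may be clamped at any height: the upper side of the prongs is 234 to 266 mm above the worktop, different each time and not given: feel or look for it. Fingers on the top of the rim have free space between the columns and between the prongs.
- column_right (a point): top of the other column, at y = -40 mm, alike. The prongs' upturned tips rise to 14 mm above the prongs' upper side. When the rim bears on both prongs the hub is 61 mm below the prongs' upper side (173 to 205 mm above the worktop). Prongs, clamp and columns are rigid: a millimetre or two too far is a press of many newtons.
- jar: sample jar with yellow lid, 54 mm across, 72 mm high, stands loose; origin at the centre of its underside; to be left alone
- bottle: dark blue dropper bottle with black top, 34 mm across, 100 mm high, stands loose; origin at the centre of its underside; to be left alone
- tape: roll of tan tape, 103 mm across, 25 mm high, lies flat and loose; origin at the centre of its underside; to be left alone

How it is judged:
By the outcome, as a careful person would: the job done as asked, in the order asked, and still so for the second after the job is handed in, with the robot touching nothing.
It also fails if it takes over 72 s, if anything falls off the work surface, if the arm or the gripper's body presses on something with over 40 N, if the wrist force passes 120 N, or if a joint passes its speed limit or range.

### The arm

A 7-joint arm with a two-finger parallel gripper is mounted at the origin on a cart in front of the work surface, level with it; the furniture and walls round the work are solid. World frame = base frame: x ahead of the robot, y to its left, z up, the work surface at z = 0. Lengths are in m, angles in rad, forces in N, time in s.
With the tool pointing down it reaches from about 0.425 to 0.875 m from the base axis. Payload 4.7 kg.
Tool frame: the origin (TCP) lies on the mounting face of the last link; the fingertips stand 182 mm ahead of it and the grasp point (between the pads) lies 164 mm ahead of it (ctrl.finger_overhang is the distance from the TCP to the fingertips, in m); z points along the fingers, y is the line along which they close (so a half turn about z gives the same grasp; the last joint's range is limited). The gripper opens to 87 mm and grips with 3 to 60 N. Pads are 19 mm wide; open, the fingers measure 117 mm over their backs; the gripper's body (75 mm by 190 mm) begins 51 mm behind the grasp point.
Start: joints at [-1.327, 0.321, -0.07, 1.45, 0.023, 1.371, -0.057], TCP at [0.148, 0.633, 0.405] pointing down, gripper open.
Joint ranges: [-2.86, 2.86], [-0.3, 2.09], [-1.38, 1.24], [0.06, 2.45], [-1.56, 4.7], [0.09, 2.05], [-2.69, 2.69]. Speed limits (rad/s): [2.57, 2.57, 3.14, 3.14, 3.14, 3.14, 3.14].

### API

Orientations are given as a rotation vector (axis times angle).
In Python, from bench import ctrl gives the robot as it stands.
- The arm moves only by the shell command python3 -m jog 'ROWS' [FORCE]. ROWS is a JSON object of lists of equal length, an entry for each row: "translation": the shift along the tool's x, y, z as a fraction of full scale, a list of three; "yaw": the turn about the tool's z as a fraction of full scale; "jaw": the closure, from 0 (fully open) to 1 (shut). In form: {"translation": [[dx, dy, dz], ...], "yaw": [yaw, ...], "jaw": [jaw, ...]}. A call has 1 to 8 rows; each row is the pose to reach, as a shift and turn from the pose commanded when the call began, along the tool's axes at that moment, turning the shorter way round; what a row does not reach only later rows make up. Full scale, the value 1, is 0.2 m for a shift and 180 degrees for a turn. A row lasts 1/8 s, in which the tool goes at most 62.5 mm and 10.7 degrees, less where a joint would pass 70% of its speed; a pose out of reach is approached as far as the arm can. A call with a number of a shift or a turn outside -1 to 1 is refused whole. A call with a gripper value outside its range is refused whole. The fingers move at their own pace and stop on an object; FORCE is the grip in N (left out, the last holds). Time passes only in rows, so rows that repeat a pose let the fingers close. It gives the time, the measured TCP pose, the force, the opening and the grip force at its end, in the units of the state.
- ctrl.get_state(): the state, without advancing time (a new reading comes with each control period).
- ctrl.get_image(name): name is "side" or "top"; returns a dict with "pixels" (384x512x3 uint8, blue, green, red), "fx", "fy", "cx", "cy" (pixels), "R" (3x3) and "t" (3): a world point X has camera coordinates R X + t. Camera axes: x right, y down, z forward; pixel columns grow to the right and rows downward; lengths in m; the calibration is good to about 2 mm. A picture is of the moment at which its call begins. There is no depth.
- ctrl.close_job(): hands the job in; it is judged then, once.
Trained networks look in a picture, given as the dict that the camera call returned (one of the last four; its "shot" number tells which), for a name from the list of things; names that differ only in an ending like _2 or _b are one class to them, and where a whole thing is asked for, a point or a joint stands for the part that bears it (a point fixed in the world has none). Each returns a list of dicts, best first, with "p" (0 to 1); they miss things now and then, are a little off and sometimes report something else, mostly with a low value. They report only what shows in the picture. A call takes as long as a camera call.
- ctrl.silhouettes(label, picture): "region" (384x512 bool, what is visible of it) and "at" ([column, row] in pixels, amid what is visible of it).
The state is a dict: "time": time; "joint_positions": joint angles; "qd": joint speeds; "joint_torque": joint torques, N m; "position": TCP position; "tool_rot": TCP orientation; "ft_force": force on the tool from outside, world axes, zero at the start; "torque": the same for the moment, N m; "grip_width": opening from 0.0 (shut) to 1.0 (fully open); "grip_force": force on a finger pad.
Only numpy, scipy, OpenCV 4.12 (cv2) and the standard library are available. Lean on these libraries where they do the work, as an engineer would, in place of code of your own. Each camera call takes 0.05 s, during which the arm holds its last target. There are 200 camera calls.

## Working session

There is one attempt and no reset: what is moved stays moved. The work goes in short steps, Python scripts to look and compute and a shell command to move; the robot and the scene stay as the last step left them, time stands still between calls to the robot, and variables do not carry over. Pictures are saved under pics/ and viewed, at most 10 in all, crops included, and the job is handed in when it is done.

```bash
mkdir -p pics
cat > h.py <<'E'
import numpy as np, cv2
from bench import ctrl
def proj(p,X):
    c=np.array(p["R"])@np.array(X).T.reshape(3,-1)+np.array(p["t"]).reshape(3,1)
    return np.c_[p["fx"]*c[0]/c[2]+p["cx"],p["fy"]*c[1]/c[2]+p["cy"]]
def ray(p,uv):
    R=np.array(p["R"]);t=np.array(p["t"])
    d=R.T@np.array([(uv[0]-p["cx"])/p["fx"],(uv[1]-p["cy"])/p["fy"],1.]);o=-R.T@t
    return o,d/np.linalg.norm(d)
def atz(p,uv,z):
    o,d=ray(p,uv);return o+d*(z-o[2])/d[2]
def tri(p,a,q,b):
    o,d=ray(p,a);O,D=ray(q,b)
    s=np.linalg.lstsq(np.c_[d,-D],O-o,rcond=None)[0]
    A=o+d*s[0];B=O+D*s[1];return (A+B)/2,np.linalg.norm(A-B)
E
python3 - <<'E'
from h import *
s=ctrl.get_state();print(s)
for n in("side","top"):
    p=ctrl.get_image(n);cv2.imwrite(f"pics/{n}0.png",p["pixels"])
    print(n,p["fx"],p["cx"],p["cy"],np.round(-np.array(p["R"]).T@np.array(p["t"]),3),np.round(p["R"],3).tolist())
    for l in["wheel_hub","rim_top","cradle","stand","column_left","column_right","jar","bottle","tape"]:
        r=ctrl.silhouettes(l,p)
        for d in r[:2]:
            y,x=np.where(d["region"]);print(l,round(d["p"],2),np.round(d["at"],1),x.min(),x.max(),y.min(),y.max())
E
```

```text
{'time': 0.0, 'joint_positions': array([-1.32689926,  0.32180777, -0.07013843,  1.4516788 ,  0.0225921 ,
        1.37080536, -0.05690354]), 'qd': array([-2.96924071e-05,  7.93530964e-04,  7.96417962e-04, -1.95063435e-04,
        8.25719938e-04, -6.47231364e-04,  2.96977496e-04]), 'joint_torque': array([ 3.43779884e-04, -4.91285706e+01, -4.03736411e-01, -3.12531388e+01,
       -6.39723195e-02,  4.39381355e-02,  1.66227560e-04]), 'position': array([0.14800892, 0.63270646, 0.40366959]), 'tool_rot': array([-3.60034573e-01, -3.12074694e+00,  2.99363681e-03]), 'ft_force': array([ 0.07675161,  0.52531931, -0.3413981 ]), 'torque': array([ 0.00349237, -0.01429463,  0.02540648]), 'grip_force': 0.0, 'grip_width': 1.0005609545906187}
side 395.5747832606015 256.97740315589715 194.658628209953 [ 0.461 -0.527  0.795] [[0.999, -0.047, 0.022], [-0.015, -0.672, -0.74], [0.05, 0.739, -0.672]]
wheel_hub 0.93 [239.  281.2] 222 261 239 323
rim_top 0.64 [242.  279.8] 222 261 239 323
cradle 0.8 [247.1 317.2] 204 278 269 348
stand 0.89 [277.5 203.7] 235 298 117 235
column_left 0.69 [274.5 202.9] 235 300 115 236
column_right 0.8 [273.  201.4] 235 299 116 236
jar 0.64 [222.8 246.8] 214 235 230 263
bottle 0.77 [318.9 254.5] 312 327 237 268
tape 0.58 [207.4 179.9] 193 227 173 201
top 474.6623350371582 251.507202188241 189.59820997722224 [0.265 0.142 1.367] [[-0.028, -1.0, -0.01], [-0.981, 0.029, -0.193], [0.193, 0.004, -0.981]]
wheel_hub 0.57 [321.5 199.8] 289 352 187 219
cradle 0.74 [314.5 217.2] 283 348 181 237
stand 0.55 [212.4 181.9] 179 241 144 218
stand 0.32 [263.6 225.1] 256 273 214 233
column_left 0.69 [211.2 184.8] 178 241 144 218
column_right 0.78 [212.  185.4] 179 241 144 218
jar 0.65 [266.  223.2] 256 274 214 233
bottle 0.7 [271.8 145.7] 266 278 136 152
tape 0.93 [166.2 232.6] 157 193 226 261
```

Run:
```python
import cv2,numpy as np
a=cv2.imread("pics/side0.png")[100:360,180:340];b=cv2.imread("pics/top0.png")[120:270,150:370]
cv2.imwrite("pics/a.png",cv2.resize(a,None,fx=2.3,fy=2.3,interpolation=2))
cv2.imwrite("pics/s4.png",cv2.resize(a[0:150,30:150],None,fx=4,fy=4,interpolation=2))
cv2.imwrite("pics/b.png",cv2.resize(b,None,fx=3.6,fy=3.6,interpolation=2))
```

```text
(no output)
```

View pics/a.png

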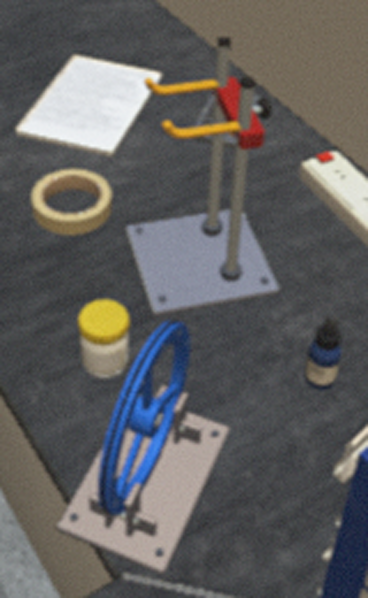

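View pics/b.png

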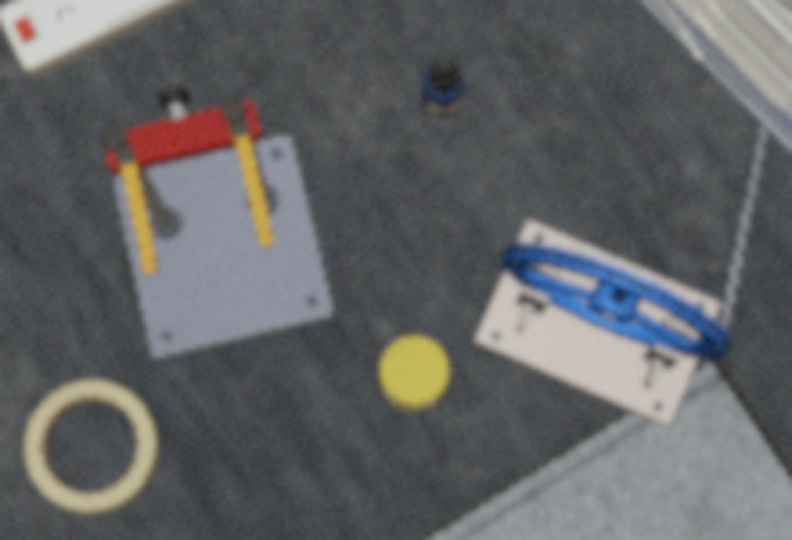

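The side view shows the wheel in its cradle (about 239,281), the stand with yellow prongs and red clamp (about 277,150), and the jar, tape and bottle clear of both. The top view agrees. Next I fit the poses.

```bash
cat > fit.py <<'E'
from h import *
from scipy.optimize import least_squares
S=ctrl.get_image("side");T=ctrl.get_image("top")
sa=lambda *L:np.array(L)/2.3+[180,100]-.3
ta=lambda *L:np.array(L)/3.6+[150,120]-.35
def W(x,y,a,P):
    P=np.array(P,float);c,s=np.cos(a),np.sin(a)
    return np.c_[x+c*P[:,0]-s*P[:,1],y+s*P[:,0]+c*P[:,1],P[:,2]]
cS=sa((127,232),(245,211),(278,290),(155,310));cT=ta((155,357),(333,315),(292,135))
kS=sa((224,42),(248,80));kT=ta((118,138),(238,108))
pl=[((158,89),(205,86),.04),((175,132),(230,128),-.04)]
def f(v):
    x,y,a,h,H=v
    r=[proj(S,W(x,y,a,[(-.105,.075,h),(.05,.075,h),(.05,-.075,h),(-.105,-.075,h)]))-cS,
       proj(T,W(x,y,a,[(-.105,.075,h),(-.105,-.075,h),(.05,-.075,h)]))-cT,
       proj(S,W(x,y,a,[(0,.04,.29),(0,-.04,.29)]))-kS]
    r=[np.ravel(q) for q in r]
    for A,B,py in pl:
        q=proj(S,W(x,y,a,[(-.07,py,H-.005),(-.02,py,H-.005)]));n=np.array([-(q[1]-q[0])[1],(q[1]-q[0])[0]]);n/=np.linalg.norm(n)
        r.append([(sa(A)[0]-q[0])@n,(sa(B)[0]-q[0])@n])
    return np.concatenate(r)
s=least_squares(f,[.55,.25,.2,.008,.25],loss="soft_l1");print("stand",np.round(s.x,4),"res",np.round(s.fun,1))
print("coltops in top img, fit vs seen",proj(T,W(*s.x[:3],[(0,.04,.29),(0,-.04,.29)])).round(1).tolist(),kT.round(1).tolist())
th=np.linspace(0,2*np.pi,180)
wp=np.concatenate([np.c_[0*th+e,.09*np.cos(th),.105+.09*np.sin(th)] for e in(-.006,.006)])
D=np.c_[np.cos(th[::6]),np.sin(th[::6])];obs=[]
for p,nm in((S,"side"),(T,"top")):
    m=ctrl.silhouettes("wheel_hub",p)[0]["region"].astype(np.uint8);m=cv2.dilate(m,np.ones((7,7)))
    g=p["pixels"].astype(int);b=(m>0)&(g[...,0]-g[...,2]>50)
    n,l,st,_=cv2.connectedComponentsWithStats(b.astype(np.uint8));b=l==1+np.argmax(st[1:,4])
    y,x=np.where(b);q=np.c_[x,y];obs.append((q@D.T).max(0));print(nm,b.sum())
def g(v):return np.concatenate([(proj(p,W(*v[:3],wp))@D.T).max(0)-o-v[3] for p,o in zip((S,T),obs)])
w=least_squares(g,[.5,-.05,-.3,0],loss="soft_l1");print("wheel",np.round(w.x,4),"rms",np.sqrt((w.fun**2).mean()))
for p,n in((S,"side"),(T,"top")):
  for l,z in(("jar",.036),("bottle",.05),("tape",.012)):
    print(n,l,[atz(p,d["at"],z).round(3).tolist() for d in ctrl.silhouettes(l,p)[:1]])
np.save("fit.npy",np.r_[s.x,w.x[:3]])
E
python3 fit.py
```

```text
stand [0.5701 0.2697 0.1987 0.007  0.2405] res [-0.6 -1.7 -1.2 -0.3  0.6  1.  -1.3  1.9 -0.8 -0.3  0.4 -0.3  0.2 -0.6
  0.6 -1.4 -0.   0.1 -0.5  0.7 -0.8  0.6]
coltops in top img, fit vs seen [[181.5, 155.9], [214.8, 148.4]] [[182.4, 158.0], [215.8, 149.6]]
side 1301
top 690
wheel [ 0.4714 -0.0344 -0.4378  1.5963] rms 0.8590420623774394
side jar [[0.426, 0.113, 0.036]]
side bottle [[0.663, 0.073, 0.05]]
side tape [[0.363, 0.405, 0.012]]
top jar [[0.431, 0.112, 0.036]]
top bottle [[0.654, 0.088, 0.05]]
top tape [[0.398, 0.399, 0.012]]
```

```bash
cat > ov.py <<'E'
from h import *
v=np.load("fit.npy");S=ctrl.get_image("side");T=ctrl.get_image("top")
from scipy.spatial.transform import Rotation as Ro
def W(x,y,a,P):return Ro.from_euler("z",a).apply(np.array(P,float))+[x,y,0]
th=np.linspace(0,2*np.pi,60);H=v[4];h=v[3];o=[]
for p,(x0,x1,y0,y1),k in((S,(195,320,100,360),2.3),(T,(155,365,120,250),2.3)):
    k=4
    im=cv2.resize(p["pixels"],None,fx=k,fy=k,interpolation=2)
    def L(P,c):cv2.polylines(im,[np.int32(proj(p,P)*k+k/2)],False,c,1)
    for e in(-.006,.006):
        for r in(.09,.074):L(W(*v[5:8],np.c_[0*th+e,r*np.cos(th),.105+r*np.sin(th)]),(255,255,255))
    L(W(*v[5:8],[(-.055,-.085,.01),(.055,-.085,.01),(.055,.085,.01),(-.055,.085,.01),(-.055,-.085,.01)]),(0,255,0))
    L(W(*v[:3],[(-.105,-.075,h),(.05,-.075,h),(.05,.075,h),(-.105,.075,h),(-.105,-.075,h)]),(0,255,0))
    for y in(-.04,.04):
        L(W(*v[:3],[(0,y,.0),(0,y,.29)]),(0,255,0))
        L(W(*v[:3],[(0,y,H-.005),(-.082,y,H-.005),(-.082,y,H+.014)]),(255,0,255))
    o.append(im[y0*k:y1*k,x0*k:x1*k])
a,b=o;cv2.imwrite("pics/o1.png",a[:560]);cv2.imwrite("pics/o2.png",b[:,:800] if b.shape[1]>800 else b)
cv2.imwrite("pics/o3.png",np.hstack([a[:560,:],a[480:1040,:]])[:,:1000] if 0 else cv2.resize(np.hstack([a[:560],a[480:1040]]),(800,448)))
E
python3 ov.py
```

```text
(no output)
```

View pics/o3.png

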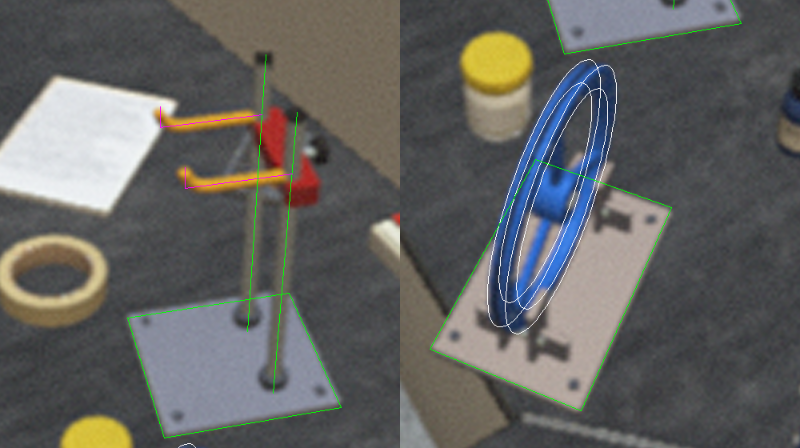

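View pics/o2.png

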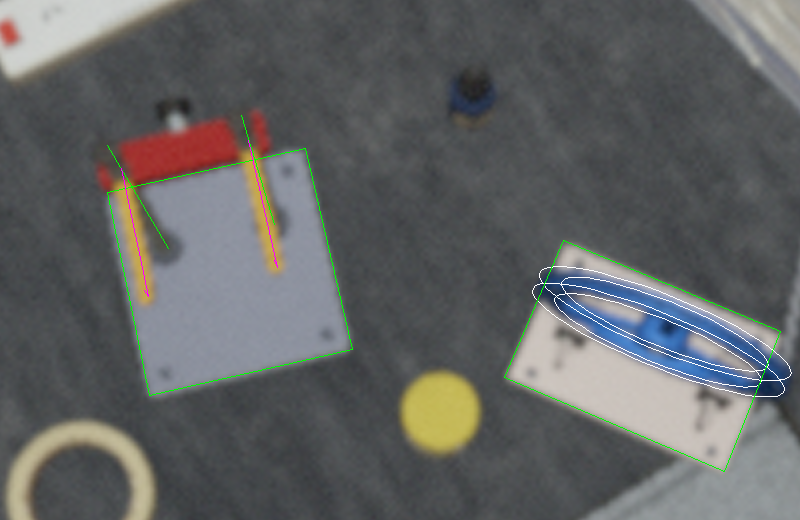

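The overlays match the stand plate, columns, prongs, and cradle base well; the rim agrees to about 2 mm. So the prongs' upper side is at about 0.24 m. Now I plan the approach.

```bash
cat > plan.py <<'E'
import sys
from h import *
from scipy.spatial.transform import Rotation as Ro
def plan(xyz,axle,s=None,P=None,A=None):
    """shift/turn in jog units from pose (P,A) to TCP xyz with tool y parallel to world yaw axle"""
    s=s or ctrl.get_state();R=Ro.from_rotvec(s["tool_rot"]).as_matrix()
    d=R.T@(np.array(xyz)-s["position"])
    y=np.arctan2(R[1,1],R[0,1]);dy=(axle-y+np.pi/2)%np.pi-np.pi/2
    return np.round(d/.2,4),"yaw",round(-dy/np.pi,4),"deg",round(np.degrees(dy),2),"tilt",np.round(R[:,2],4)
if __name__=="__main__":
    v=np.load("fit.npy")
    ctx=dict(v=v,w=v[5:8],st=v[:3])
    for a in sys.argv[1:]:
        q=eval(a,ctx);print(*plan(q[:3],q[3]))
    s=ctrl.get_state();print(round(s["time"],2),s["position"].round(4),s["ft_force"].round(1),"q7",s["joint_positions"].round(2),round(s["grip_width"]*87,1),round(s["grip_force"],1))
E
python3 plan.py '(.36,.30,.47,w[2])' '(w[0],w[1],.46,w[2])'
```

```text
[-1.411  -1.3795 -0.3262] yaw -0.4338 deg 78.08 tilt [ 1.e-04  0.e+00 -1.e+00]
[-2.3338 -2.881  -0.2762] yaw -0.4338 deg 78.08 tilt [ 1.e-04  0.e+00 -1.e+00]
1.6 [0.148  0.6329 0.4048] [-0.4 -0.9  0.7] q7 [-1.33  0.32 -0.07  1.45  0.02  1.37 -0.06] 87.0 0.0
```

```bash
python3 -m jog '{"translation": [[-0.1,-0.1,-0.1],[-0.25,-0.25,-0.2],[-0.4,-0.4,-0.3],[-0.55,-0.55,-0.33],[-0.7,-0.7,-0.33],[-0.85,-0.85,-0.33],[-0.95,-0.95,-0.33],[-1,-1,-0.33]], "yaw": [0.03,0.07,0.11,0.15,0.19,0.23,0.27,0.28], "jaw": [0,0.3,0.4,0.5,0.5,0.5,0.5,0.5]}' 20; python3 plan.py '(.36,.28,.47,w[2])' '(w[0],w[1],.46,w[2])'
```

```text
time: 2.6
position: [0.2982, 0.3912, 0.4712]
tool_rot: [-1.658, -2.668, -0.001]
ft_force: [-0.2, 1.1, -0.3]
grip_width: 0.506
grip_force: 0.0
[-0.6355  0.0307  0.0055] yaw 0.2854 deg -51.37 tilt [ 4.e-04  8.e-04 -1.e+00]
[-2.2916 -0.1665  0.0545] yaw 0.2854 deg -51.37 tilt [ 4.e-04  8.e-04 -1.e+00]
2.6 [0.2982 0.3912 0.4712] [-0.2  1.1 -0.3] q7 [-1.12 -0.05  0.14  1.73  0.01  1.45 -0.52] 44.1 0.0
```

```bash
python3 -m jog '{"translation": [[-0.12,0,0],[-0.25,0,0],[-0.4,0,0],[-0.55,0,0],[-0.7,0,0],[-0.85,0,0],[-0.95,0,0],[-1,0,0]], "yaw": [0.02,0.06,0.1,0.14,0.18,0.22,0.26,0.28], "jaw": [0.5,0.5,0.5,0.5,0.5,0.5,0.5,0.5]}'; python3 plan.py  '(w[0],w[1],.46,w[2])'
```

```text
time: 3.6
position: [0.3867, 0.2122, 0.4708]
tool_rot: [2.638, 1.706, 0.0]
ft_force: [0.3, 1.0, -0.8]
grip_width: 0.5
grip_force: 0.0
[-0.9514  0.8915  0.054 ] yaw 0.0049 deg -0.88 tilt [ 1.e-04  1.e-04 -1.e+00]
3.6 [0.3867 0.2122 0.4708] [ 0.3  1.  -0.8] q7 [-0.9  -0.17  0.3   1.84  0.05  1.47 -1.03] 43.5 0.0
```

```bash
python3 -m jog '{"translation": [[-0.15,0.12,0],[-0.3,0.28,0],[-0.47,0.44,0],[-0.64,0.6,0.05],[-0.81,0.76,0.15],[-0.92,0.86,0.25],[-0.95,0.89,0.33],[-0.95,0.89,0.36]], "yaw": [0.005,0.005,0.005,0.005,0.005,0.005,0.005,0.005], "jaw": [0.5,0.5,0.5,0.5,0.5,0.5,0.5,0.5]}'; python3 plan.py  '(w[0],w[1],.353,w[2])'
python3 - <<'E'
from h import *
o=[]
for n,(x0,x1,y0,y1) in(("side",(190,310,170,340)),("top",(270,370,150,250))):
    p=ctrl.get_image(n);o.append(cv2.resize(p["pixels"][y0:y1,x0:x1],None,fx=3.5,fy=3.5,interpolation=2))
h=max(i.shape[0] for i in o)
cv2.imwrite("pics/c.png",np.hstack([cv2.copyMakeBorder(i,0,h-i.shape[0],0,0,0) for i in o]))
E
```

```text
time: 4.6
position: [0.4715, -0.0317, 0.3978]
tool_rot: [-2.647, -1.691, 0.002]
ft_force: [0.2, -0.2, 0.1]
grip_width: 0.496
grip_force: 0.0
[-0.0123  0.0053  0.2238] yaw 0.0012 deg -0.22 tilt [-1.7e-03  1.0e-04 -1.0e+00]
4.6 [ 0.4715 -0.0317  0.3978] [ 0.2 -0.2  0.1] q7 [-0.7  -0.1   0.68  1.9   0.06  1.32 -0.47] 43.2 0.0
```

View pics/c.png

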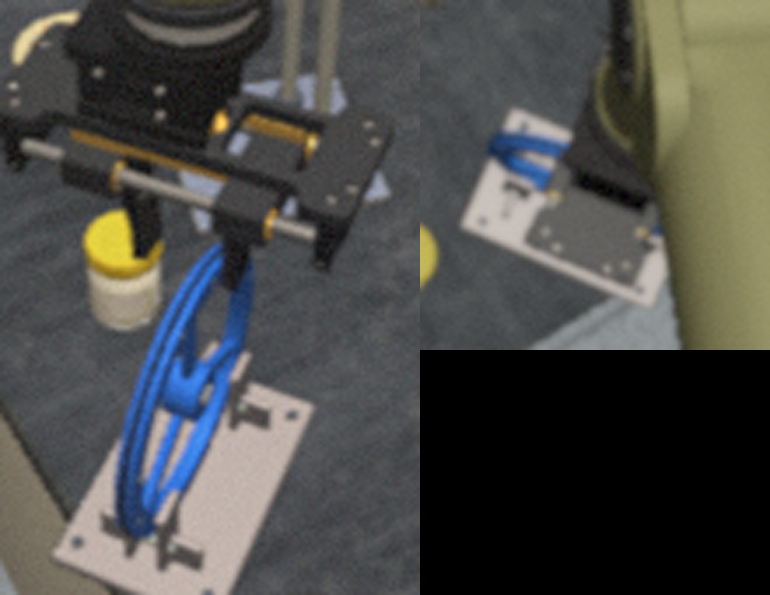

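The side view shows the open fingers straddling the rim's top, with no contact. I go down and close gently.

```bash
python3 -m jog '{"translation": [[-0.012,0.005,0.08],[-0.012,0.005,0.16],[-0.012,0.005,0.22],[-0.012,0.005,0.222],[-0.012,0.005,0.222],[-0.012,0.005,0.222],[-0.012,0.005,0.222],[-0.012,0.005,0.222]], "yaw": [0.001,0.001,0.001,0.001,0.001,0.001,0.001,0.001], "jaw": [0.5,0.5,0.5,0.6,0.7,0.75,0.78,0.78]}' 6; python3 plan.py  '(w[0],w[1],.353,w[2])'
```

```text
time: 5.7
position: [0.4717, -0.035, 0.3546]
tool_rot: [2.65, 1.687, 0.001]
ft_force: [0.4, -0.3, -0.0]
grip_width: 0.227
grip_force: 0.0
[ 0.002  -0.0031  0.0079] yaw 0.0002 deg -0.03 tilt [ 5.e-04  2.e-04 -1.e+00]
5.7 [ 0.4717 -0.035   0.3546] [ 0.4 -0.3 -0. ] q7 [-0.69 -0.06  0.69  1.96  0.04  1.22 -0.45] 19.8 0.0
```

```bash
python3 -m jog '{"translation": [[0,0,0],[0,0,0],[0,0,0],[0,0,0]], "yaw": [0,0,0,0], "jaw": [0.82,0.86,0.9,0.9]}' 4; python3 plan.py  '(w[0],w[1],.353,w[2])'
```

```text
time: 6.2
position: [0.4717, -0.035, 0.3543]
tool_rot: [-2.65, -1.687, 0.0]
ft_force: [-1.4, 0.5, -0.2]
grip_width: 0.135
grip_force: 4.0
[ 0.0018 -0.0025  0.0067] yaw 0.0002 deg -0.03 tilt [-1.e-04  1.e-04 -1.e+00]
6.2 [ 0.4717 -0.035   0.3543] [-1.4  0.5 -0.2] q7 [-0.69 -0.06  0.69  1.96  0.04  1.22 -0.45] 11.8 4.0
```

```bash
python3 -m jog '{"translation": [[0,0,0],[0,0,0],[0,0,-0.05],[0,0,-0.13],[0,0,-0.24],[0,0,-0.36],[0,0,-0.48],[0,0,-0.53]], "yaw": [0,0,0,0,0,0,0,0], "jaw": [1,1,1,1,1,1,1,1]}' 35; python3 plan.py  '(.43,.10,.459,st[2])' '(st[0]-.135*.9803,st[1]-.135*.1974,.459,st[2])'
```

```text
time: 7.2
position: [0.4719, -0.0352, 0.4625]
tool_rot: [2.65, 1.686, 0.005]
ft_force: [-0.3, 0.3, -2.5]
grip_width: 0.132
grip_force: 35.0
[ 0.5236 -0.4763  0.0176] yaw -0.2024 deg 36.43 tilt [ 3.1e-03  9.0e-04 -1.0e+00]
[ 1.1879 -0.7438  0.0183] yaw -0.2024 deg 36.43 tilt [ 3.1e-03  9.0e-04 -1.0e+00]
7.2 [ 0.4719 -0.0352  0.4625] [-0.3  0.3 -2.5] q7 [-0.7  -0.13  0.66  1.8   0.08  1.44 -0.49] 11.5 35.0
```

Lifted: the wheel hangs at about 2.5 N. Next I turn it and move to the front of the stand.

```bash
python3 -m jog '{"translation": [[0.03,-0.03,0],[0.08,-0.08,0],[0.15,-0.14,0],[0.24,-0.22,0],[0.33,-0.3,0],[0.42,-0.38,0],[0.49,-0.44,0],[0.52,-0.475,0]], "yaw": [-0.02,-0.05,-0.08,-0.11,-0.14,-0.17,-0.195,-0.202], "jaw": [1,1,1,1,1,1,1,1]}'; python3 plan.py '(st[0]-.135*.9803,st[1]-.135*.1974,.459,st[2])'
```

```text
time: 8.2
position: [0.4292, 0.1004, 0.4602]
tool_rot: [-1.989, -2.431, 0.001]
ft_force: [-1.4, -0.0, -1.7]
grip_width: 0.136
grip_force: 35.0
[0.6905 0.1833 0.0056] yaw 0.0002 deg -0.04 tilt [-5.e-04 -3.e-04 -1.e+00]
8.2 [0.4292 0.1004 0.4602] [-1.4 -0.  -1.7] q7 [-0.87 -0.2   0.51  1.86  0.1   1.45 -0.18] 11.8 35.0
```

```bash
python3 -m jog '{"translation": [[0.04,0.01,0],[0.12,0.03,0],[0.22,0.06,0],[0.34,0.09,0],[0.46,0.12,0],[0.57,0.15,0],[0.65,0.175,0],[0.69,0.183,0.005]], "yaw": [0,0,0,0,0,0,0,0], "jaw": [1,1,1,1,1,1,1,1]}'; python3 plan.py '(st[0]-.135*.9803,st[1]-.135*.1974,.459,st[2])'
python3 - <<'E'
from h import *
o=[]
for n,(x0,x1,y0,y1) in(("side",(195,320,80,250)),("top",(150,270,120,240))):
    p=ctrl.get_image(n);o.append(cv2.resize(p["pixels"][y0:y1,x0:x1],None,fx=3.2,fy=3.2,interpolation=2))
h=max(i.shape[0] for i in o)
cv2.imwrite("pics/d.png",np.hstack([cv2.copyMakeBorder(i,0,h-i.shape[0],0,0,0) for i in o]))
E
```

```text
time: 9.2
position: [0.4385, 0.2432, 0.4592]
tool_rot: [1.99, 2.43, -0.001]
ft_force: [0.8, 0.3, -3.0]
grip_width: 0.134
grip_force: 35.0
[-0.0004 -0.0037  0.0008] yaw -0.0001 deg 0.02 tilt [-1.e-04 -6.e-04 -1.e+00]
9.2 [0.4385 0.2432 0.4592] [ 0.8  0.3 -3. ] q7 [-0.97 -0.03  0.4   1.74  0.01  1.43 -0.37] 11.6 35.0
```

View pics/d.png

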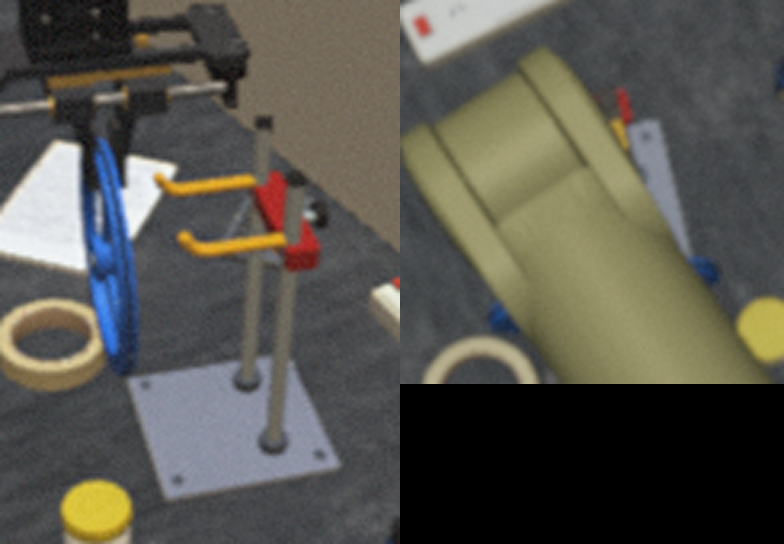

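The side view shows the wheel upright and square in the grip in front of the prongs. The prong tips, at about (160,180) and (185,238) in the crop, are level with the open space beside the upper spoke. I go forward over them.

```bash
python3 -m jog '{"translation": [[0,0.03,0],[0,0.09,0],[0,0.16,0],[0,0.23,0],[0,0.3,0],[0,0.37,0],[0,0.44,0],[0,0.475,0]], "yaw": [0,0,0,0,0,0,0,0], "jaw": [1,1,1,1,1,1,1,1]}'; python3 plan.py '(st[0]-.04*.9803,st[1]-.04*.1974,.429,st[2])'
python3 - <<'E'
from h import *
o=[]
for n,(x0,x1,y0,y1) in(("side",(195,320,80,250)),):
    p=ctrl.get_image(n);o.append(cv2.resize(p["pixels"][y0:y1,x0:x1],None,fx=3.5,fy=3.5,interpolation=2))
cv2.imwrite("pics/e.png",o[0])
E
```

```text
time: 10.3
position: [0.5325, 0.2607, 0.4591]
tool_rot: [1.992, 2.429, -0.001]
ft_force: [0.3, 0.1, -2.7]
grip_width: 0.131
grip_force: 35.0
[ 0.0068 -0.0069  0.1505] yaw -0.0005 deg 0.09 tilt [-0.e+00 -6.e-04 -1.e+00]
10.3 [0.5325 0.2607 0.4591] [ 0.3  0.1 -2.7] q7 [-0.9   0.18  0.46  1.53 -0.08  1.44 -0.23] 11.4 35.0
```

View pics/e.png

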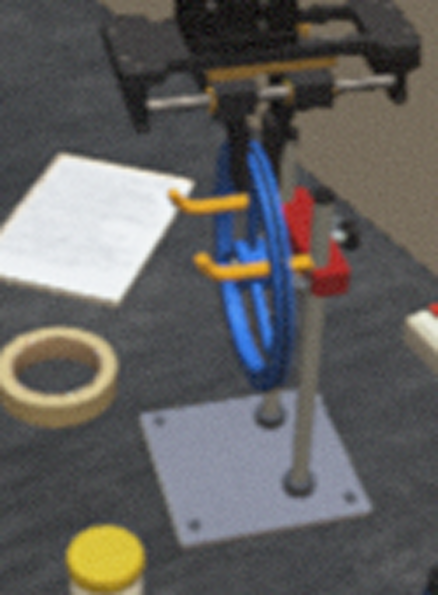

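The prongs now pass through the wheel on either side of the upper spoke. I lower most of the way, then feel for contact.

```bash
python3 -m jog '{"translation": [[0.006,0,0.01],[0.006,0,0.03],[0.006,0,0.05],[0.006,0,0.07],[0.006,0,0.09],[0.006,0,0.1],[0.006,0,0.11],[0.006,0,0.11]], "yaw": [0,0,0,0,0,0,0,0], "jaw": [1,1,1,1,1,1,1,1]}'; python3 -c "
from h import ctrl
s=ctrl.get_state();print(s['position'],s['ft_force'].round(2),s['torque'].round(3))"
```

```text
time: 11.35
position: [0.5314, 0.2618, 0.4373]
tool_rot: [-1.992, -2.43, 0.0]
ft_force: [-0.2, 0.8, -3.1]
grip_width: 0.136
grip_force: 35.0
[0.53135099 0.26177149 0.43725701] [-0.23  0.81 -3.14] [-0.095  0.051  0.049]
```

```bash
python3 -m jog '{"translation": [[0,0,0.005],[0,0,0.01],[0,0,0.01]], "yaw": [0,0,0], "jaw": [1,1,1]}'; python3 -c "
from h import ctrl
s=ctrl.get_state();print(s['position'],s['ft_force'].round(2),s['torque'].round(3))"
```

```text
time: 11.72
position: [0.5313, 0.2618, 0.4353]
tool_rot: [-1.992, -2.43, -0.0]
ft_force: [0.7, 0.5, -3.0]
grip_width: 0.137
grip_force: 35.0
[0.53134783 0.26176887 0.43532343] [ 0.73  0.47 -3.  ] [-0.1    0.032 -0.032]
```

```bash
python3 -m jog '{"translation": [[0,0,0.005],[0,0,0.01],[0,0,0.01]], "yaw": [0,0,0], "jaw": [1,1,1]}'; python3 -c "
from h import ctrl
s=ctrl.get_state();print(s['position'],s['ft_force'].round(2),s['torque'].round(3))"
```

```text
time: 12.1
position: [0.5313, 0.2617, 0.4332]
tool_rot: [-1.992, -2.43, 0.0]
ft_force: [-0.2, -0.4, -2.0]
grip_width: 0.134
grip_force: 35.0
[0.53134856 0.26172987 0.43323919] [-0.21 -0.43 -1.99] [-0.07   0.022  0.012]
```

```bash
python3 -m jog '{"translation": [[0,0,0.005],[0,0,0.005]], "yaw": [0,0], "jaw": [1,1]}'; python3 -c "
from h import ctrl
s=ctrl.get_state();print(s['position'],s['ft_force'].round(2),s['torque'].round(3))"
```

```text
time: 12.35
position: [0.5313, 0.2618, 0.4323]
tool_rot: [-1.992, -2.43, 0.0]
ft_force: [-0.8, 0.5, -2.7]
grip_width: 0.134
grip_force: 35.0
[0.53133568 0.26176669 0.43226915] [-0.82  0.47 -2.73] [-0.058  0.067 -0.037]
```

```bash
python3 -m jog '{"translation": [[0,0,0.005],[0,0,0.005]], "yaw": [0,0], "jaw": [1,1]}'; python3 -c "
from h import ctrl
s=ctrl.get_state();print(s['position'],s['ft_force'].round(2),s['torque'].round(3))"
```

```text
time: 12.6
position: [0.5313, 0.2618, 0.4313]
tool_rot: [-1.992, -2.43, 0.0]
ft_force: [1.0, 0.9, -2.2]
grip_width: 0.133
grip_force: 35.0
[0.53134375 0.26175402 0.43128944] [ 1.02  0.85 -2.23] [-0.121  0.03  -0.021]
```

```bash
python3 -m jog '{"translation": [[0,0,0.005],[0,0,0.005]], "yaw": [0,0], "jaw": [1,1]}'; python3 -c "
from h import ctrl
s=ctrl.get_state();print(s['position'],s['ft_force'].round(2),s['torque'].round(3))"
```

```text
time: 12.85
position: [0.5313, 0.2618, 0.4303]
tool_rot: [-1.991, -2.43, 0.0]
ft_force: [0.1, 0.4, -2.2]
grip_width: 0.137
grip_force: 35.0
[0.53132113 0.26178642 0.4302592 ] [ 0.13  0.39 -2.15] [-0.095 -0.036  0.003]
```

```bash
python3 -m jog '{"translation": [[0,0,0.003],[0,0,0.003]], "yaw": [0,0], "jaw": [1,1]}'; python3 -c "
from h import ctrl
s=ctrl.get_state();print(s['position'],s['ft_force'].round(2),s['torque'].round(3))"
```

```text
time: 13.1
position: [0.5314, 0.2618, 0.4297]
tool_rot: [1.992, 2.43, 0.0]
ft_force: [0.3, 0.4, -3.3]
grip_width: 0.134
grip_force: 35.0
[0.53136224 0.2617787  0.42974201] [ 0.28  0.36 -3.32] [-0.044  0.045 -0.039]
```

Not touching yet. I continue in small steps.

```bash
python3 -m jog '{"translation": [[0,0,0.003],[0,0,0.003]], "yaw": [0,0], "jaw": [1,1]}'; python3 -c "
from h import ctrl
s=ctrl.get_state();print(s['position'],s['ft_force'].round(2),s['torque'].round(3))"
```

```text
time: 13.35
position: [0.5313, 0.2618, 0.4292]
tool_rot: [-1.992, -2.43, -0.0]
ft_force: [-0.8, 0.3, -3.2]
grip_width: 0.135
grip_force: 35.0
[0.53134112 0.26178796 0.42915097] [-0.76  0.3  -3.21] [-0.075  0.014  0.01 ]
```

```bash
python3 -m jog '{"translation": [[0,0,0.003],[0,0,0.003]], "yaw": [0,0], "jaw": [1,1]}'; python3 -c "
from h import ctrl
s=ctrl.get_state();print(s['position'],s['ft_force'].round(2),s['torque'].round(3))"
```

```text
time: 13.6
position: [0.5314, 0.2618, 0.4285]
tool_rot: [-1.992, -2.43, -0.0]
ft_force: [0.0, 0.3, -2.8]
grip_width: 0.136
grip_force: 35.0
[0.53136984 0.26175751 0.42853405] [ 0.04  0.26 -2.83] [-0.051  0.053  0.029]
```

```bash
python3 -m jog '{"translation": [[0,0,0.003],[0,0,0.003]], "yaw": [0,0], "jaw": [1,1]}'; python3 -c "
from h import ctrl
s=ctrl.get_state();print(s['position'],s['ft_force'].round(2),s['torque'].round(3))"
```

```text
time: 13.85
position: [0.5313, 0.2617, 0.4279]
tool_rot: [-1.992, -2.43, 0.0]
ft_force: [0.0, 0.1, -2.8]
grip_width: 0.132
grip_force: 35.0
[0.53134916 0.26173886 0.42791284] [ 0.01  0.13 -2.83] [-0.106  0.02   0.008]
```

```bash
python3 -m jog '{"translation": [[0,0,0.003],[0,0,0.003]], "yaw": [0,0], "jaw": [1,1]}'; python3 -c "
from h import ctrl
s=ctrl.get_state();print(s['position'],s['ft_force'].round(2),s['torque'].round(3))"
```

```text
time: 14.1
position: [0.5314, 0.2618, 0.4274]
tool_rot: [-1.992, -2.43, -0.0]
ft_force: [0.2, -0.2, -2.6]
grip_width: 0.135
grip_force: 35.0
[0.53136404 0.26182162 0.42741926] [ 0.17 -0.17 -2.65] [-0.034  0.072 -0.021]
```

```bash
python3 -m jog '{"translation": [[0,0,0.003],[0,0,0.003]], "yaw": [0,0], "jaw": [1,1]}'; python3 -c "
from h import ctrl
s=ctrl.get_state();print(s['position'],s['ft_force'].round(2),s['torque'].round(3))"
```

```text
time: 14.35
position: [0.5314, 0.2619, 0.4271]
tool_rot: [-1.991, -2.43, -0.001]
ft_force: [-0.5, 0.4, -1.1]
grip_width: 0.135
grip_force: 35.0
[0.53135383 0.26194254 0.42707266] [-0.48  0.4  -1.13] [0.037 0.155 0.037]
```

```bash
python3 -m jog '{"translation": [[0,0,0.003],[0,0,0.003]], "yaw": [0,0], "jaw": [1,1]}'; python3 -c "
from h import ctrl
s=ctrl.get_state();print(s['position'],s['ft_force'].round(2),s['torque'].round(3))"
```

```text
time: 14.6
position: [0.5314, 0.2619, 0.4267]
tool_rot: [-1.991, -2.43, -0.002]
ft_force: [-1.0, 1.0, 0.8]
grip_width: 0.133
grip_force: 35.0
[0.53141909 0.26192394 0.42672401] [-0.98  1.    0.79] [ 0.2    0.178 -0.04 ]
```

Contact: the prongs have begun to take the weight. The moment says the left prong carries more, so I centre the wheel a little to the left.

```bash
python3 -m jog '{"translation": [[0.003,0,0],[0.005,0,0],[0.005,0,0]], "yaw": [0,0,0], "jaw": [1,1,1]}'; python3 -c "
from h import ctrl
s=ctrl.get_state();print(s['position'],s['ft_force'].round(2),s['torque'].round(3))"
```

```text
time: 14.98
position: [0.5313, 0.2628, 0.4263]
tool_rot: [1.992, 2.429, 0.001]
ft_force: [0.5, -0.7, 1.2]
grip_width: 0.136
grip_force: 35.0
[0.53127067 0.26276527 0.42630305] [ 0.55 -0.69  1.22] [ 0.143  0.027 -0.062]
```

```bash
python3 -m jog '{"translation": [[0.003,0,0],[0.005,0,0],[0.005,0,0]], "yaw": [0,0,0], "jaw": [1,1,1]}'; python3 -c "
from h import ctrl
s=ctrl.get_state();print(s['position'],s['ft_force'].round(2),s['torque'].round(3))"
```

```text
time: 15.35
position: [0.531, 0.2638, 0.4259]
tool_rot: [-1.992, -2.43, 0.0]
ft_force: [-0.2, 0.8, -0.1]
grip_width: 0.135
grip_force: 35.0
[0.53095294 0.26376119 0.42594943] [-0.19  0.82 -0.14] [0.089 0.016 0.026]
```

```bash
python3 -m jog '{"translation": [[0.003,0,0],[0.005,0,0],[0.005,0,0]], "yaw": [0,0,0], "jaw": [1,1,1]}'; python3 -c "
from h import ctrl
s=ctrl.get_state();print(s['position'],s['ft_force'].round(2),s['torque'].round(3))"
```

```text
time: 15.72
position: [0.5308, 0.2644, 0.426]
tool_rot: [1.992, 2.429, -0.001]
ft_force: [-0.2, -0.5, -1.2]
grip_width: 0.131
grip_force: 35.0
[0.53078752 0.26441841 0.4259609 ] [-0.16 -0.54 -1.16] [-0.252 -0.052 -0.041]
```

```bash
python3 -m jog '{"translation": [[0,0,0.002],[0,0,0.003],[0,0,0.003]], "yaw": [0,0,0], "jaw": [1,1,1]}'; python3 -c "
from h import ctrl
s=ctrl.get_state();print(s['position'],s['ft_force'].round(2),s['torque'].round(3))"
```

```text
time: 16.1
position: [0.5308, 0.2644, 0.4259]
tool_rot: [1.992, 2.429, -0.0]
ft_force: [-1.0, -1.8, 2.7]
grip_width: 0.136
grip_force: 35.0
[0.53078426 0.26439891 0.42588099] [-0.99 -1.8   2.69] [-0.548  0.338  0.037]
```

```bash
python3 -m jog '{"translation": [[-0.002,0,0],[-0.003,0,0],[-0.003,0,0]], "yaw": [0,0,0], "jaw": [1,1,1]}'; python3 -c "
from h import ctrl
s=ctrl.get_state();print(s['position'],s['ft_force'].round(2),s['torque'].round(3))"
```

```text
time: 16.48
position: [0.5308, 0.2643, 0.4258]
tool_rot: [-1.991, -2.43, -0.001]
ft_force: [-1.5, -2.1, 3.5]
grip_width: 0.135
grip_force: 35.0
[0.53078555 0.26427722 0.4258016 ] [-1.48 -2.05  3.46] [-0.38   0.506 -0.057]
```

```bash
python3 -m jog '{"translation": [[-0.001,0,-0.002],[-0.002,0,-0.002],[-0.002,0,-0.002]], "yaw": [0,0,0], "jaw": [1,1,1]}'; python3 -c "
from h import ctrl
s=ctrl.get_state();print(s['position'],s['ft_force'].round(2),s['torque'].round(3))"
```

```text
time: 16.85
position: [0.5308, 0.2642, 0.4259]
tool_rot: [-1.991, -2.43, -0.001]
ft_force: [-1.4, 1.3, 1.5]
grip_width: 0.136
grip_force: 35.0
[0.53080855 0.26419082 0.42587807] [-1.39  1.29  1.54] [ 0.026  0.39  -0.009]
```

Both prongs now bear it evenly, carrying about 4 N. I push back along the prongs.

```bash
python3 -m jog '{"translation": [[0,0.01,0],[0,0.022,0],[0,0.035,0],[0,0.05,0],[0,0.065,0],[0,0.08,0],[0,0.093,0],[0,0.1,0]], "yaw": [0,0,0,0,0,0,0,0], "jaw": [1,1,1,1,1,1,1,1]}'
cat > f.py <<'E'
from h import *
s=ctrl.get_state();v=np.load("fit.npy");a=v[2];c,n=np.cos(a),np.sin(a)
Q=np.array([[c,n,0],[-n,c,0],[0,0,1]])
print("stand frame pos",(Q@(s["position"]-[v[0],v[1],0])*1e3).round(2),"F",(Q@s["ft_force"]).round(2),"M",(Q@s["torque"]).round(3))
E
python3 f.py
```

```text
time: 17.85
position: [0.5507, 0.2678, 0.4259]
tool_rot: [-1.992, -2.43, -0.0]
ft_force: [-0.9, 1.5, 0.5]
grip_width: 0.134
grip_force: 35.0
stand frame pos [-19.38   2.   425.91] F [-0.61  1.69  0.47] M [0.443 0.566 0.074]
```

```bash
python3 -m jog '{"translation": [[0.002,0.005,0],[0.002,0.01,0],[0.002,0.01,0]], "yaw": [0,0,0], "jaw": [1,1,1]}' >/dev/null;python3 f.py
```

```text
stand frame pos [-17.43   2.21 425.93] F [-1.09  0.66 -0.99] M [0.255 0.337 0.081]
```

```bash
python3 -m jog '{"translation": [[0,0.005,0],[0,0.005,0]], "yaw": [0,0], "jaw": [1,1]}' >/dev/null;python3 f.py
```

```text
stand frame pos [-16.47   2.24 425.94] F [-1.55  1.67 -0.49] M [0.324 0.363 0.099]
```

```bash
python3 -m jog '{"translation": [[0.001,0.005,0],[0.001,0.005,0]], "yaw": [0,0], "jaw": [1,1]}' >/dev/null;python3 f.py
```

```text
stand frame pos [-15.5    2.39 425.93] F [-2.04  1.67 -1.04] M [0.206 0.43  0.065]
```

```bash
python3 -m jog '{"translation": [[0.001,0.004,0],[0.001,0.004,0]], "yaw": [0,0], "jaw": [1,1]}' >/dev/null;python3 f.py
```

```text
stand frame pos [-15.06   2.41 425.92] F [-4.91 -0.36  2.02] M [-0.013  1.098  0.203]
```

The left column touches first, judging by the moment about z. I ease the turn by about 0.7° to bring the right side up.

```bash
python3 -m jog '{"translation": [[0,0,0],[0,0,0],[0,0,0]], "yaw": [-0.002,-0.004,-0.004], "jaw": [1,1,1]}' >/dev/null;python3 f.py
```

```text
stand frame pos [-14.85   2.4  425.9 ] F [-5.32 -1.31  1.44] M [-0.206  1.151  0.128]
```

```bash
python3 -m jog '{"translation": [[0,0.002,0],[0,0.002,0],[0,0.002,0]], "yaw": [0,0,0], "jaw": [1,1,1]}' >/dev/null;python3 f.py
```

```text
stand frame pos [-14.67   2.41 425.91] F [-5.5  -1.52  1.16] M [-0.297  1.397  0.12 ]
```

```bash
python3 -m jog '{"translation": [[0,0,0],[0,0,0],[0,0,0]], "yaw": [-0.002,-0.003,-0.003], "jaw": [1,1,1]}' >/dev/null;python3 f.py;python3 - <<'E'
from h import *
p=ctrl.get_image("side");cv2.imwrite("pics/g.png",cv2.resize(p["pixels"][80:230,215:325],None,fx=4,fy=4,interpolation=2))
E
```

```text
stand frame pos [-14.65   2.4  425.91] F [-6.18 -1.26  1.45] M [-0.187  1.364 -0.08 ]
```

View pics/g.png

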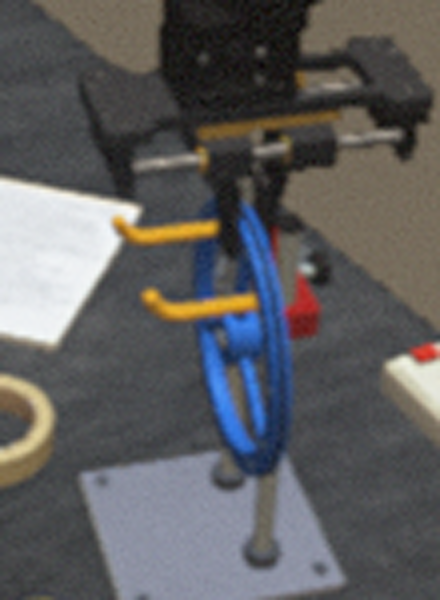

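The side view shows the rim on both prongs and against the columns. The moment about z is near zero, so both columns share the push of about 6 N. I ease off slightly, then open a little and go straight up.

```bash
python3 -m jog '{"translation": [[0,-0.001,0],[0,-0.002,0],[0,-0.002,0]], "yaw": [0,0,0], "jaw": [1,1,1]}' 8 >/dev/null;python3 f.py; python3 -m jog '{"translation": [[0,0,0],[0,0,0],[0,0,0]], "yaw": [0,0,0], "jaw": [0.84,0.82,0.82]}' 4;python3 f.py
```

```text
stand frame pos [-14.84   2.38 425.87] F [-4.89 -1.16  1.09] M [-0.307  1.213 -0.122]
time: 20.9
position: [0.5557, 0.2696, 0.4264]
tool_rot: [1.964, 2.45, 0.004]
ft_force: [-0.8, 0.1, -0.4]
grip_width: 0.179
grip_force: 0.0
stand frame pos [-14.15   2.79 426.37] F [-0.76  0.29 -0.42] M [-0.039  0.084 -0.046]
```

```bash
python3 -m jog '{"translation": [[0,0,0],[0,0,0],[0,0,0],[0,0,-0.02],[0,0,-0.06],[0,0,-0.12],[0,0,-0.2],[0,0,-0.25]], "yaw": [0,0,0,0,0,0,0,0], "jaw": [0.76,0.73,0.73,0.73,0.73,0.73,0.73,0.73]}';python3 f.py
```

```text
time: 21.9
position: [0.5553, 0.2693, 0.4779]
tool_rot: [1.964, 2.451, 0.003]
ft_force: [-0.6, -0.3, -0.2]
grip_width: 0.269
grip_force: 0.0
stand frame pos [-14.58   2.61 477.88] F [-0.6  -0.21 -0.17] M [-0.102  0.045  0.052]
```

```bash
python3 -m jog '{"translation": [[0,0,-0.03],[0,0,-0.1],[0,-0.05,-0.2],[0,-0.2,-0.25],[0,-0.4,-0.25],[0,-0.6,-0.25],[0,-0.75,-0.25],[0,-0.8,-0.25]], "yaw": [0,0,0,0,0,0,0,0], "jaw": [0.73,0.73,0.73,0.73,0.73,0.73,0.73,0.73]}'
python3 - <<'E'
from h import *
o=[]
for n,(x0,x1,y0,y1) in(("side",(195,320,80,250)),("top",(150,270,120,240))):
    p=ctrl.get_image(n);o.append(cv2.resize(p["pixels"][y0:y1,x0:x1],None,fx=3.2,fy=3.2,interpolation=2))
h=max(i.shape[0] for i in o)
cv2.imwrite("pics/z.png",np.hstack([cv2.copyMakeBorder(i,0,h-i.shape[0],0,0,0) for i in o]))
E
```

```text
time: 22.9
position: [0.3975, 0.234, 0.5275]
tool_rot: [-1.963, -2.452, -0.004]
ft_force: [0.4, 0.3, 0.4]
grip_width: 0.269
grip_force: 0.0
```

View pics/z.png

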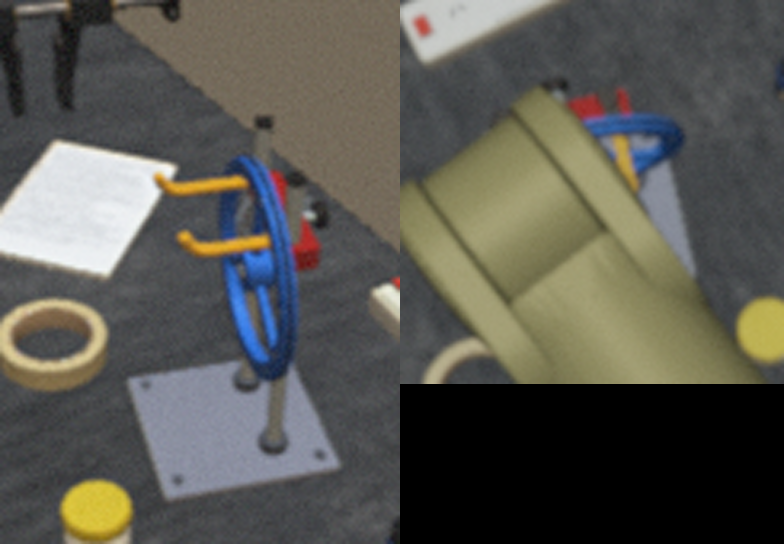

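The wheel hangs on both prongs against the columns, clear of the gripper, and the tape and jar are where they were. I make one numeric check for squareness and stillness.

```bash
cat > chk.py <<'E'
from h import *
from scipy.optimize import least_squares
from scipy.spatial.transform import Rotation as Ro
v=np.load("fit.npy");th=np.linspace(0,2*np.pi,180)
wp=np.concatenate([np.c_[0*th+e,.09*np.cos(th),.09*np.sin(th)] for e in(-.006,.006)])
D=np.c_[np.cos(th[::6]),np.sin(th[::6])]
S=ctrl.get_image("side");m=cv2.dilate(ctrl.silhouettes("wheel_hub",S)[0]["region"].astype(np.uint8),np.ones((7,7)))
g=S["pixels"].astype(int);b=(m>0)&(g[...,0]-g[...,2]>50)
y,x=np.where(b);o=(np.c_[x,y]@D.T).max(0)
def f(q):
    P=Ro.from_euler("zy",[q[1],q[2]]).apply(wp)+[q[0],.0024,q[3]]
    P=Ro.from_euler("z",v[2]).apply(P)+[v[0],v[1],0]
    return np.r_[(proj(S,P)@D.T).max(0)-o-1.6,(q[3]-.177)*300]
r=least_squares(f,[-.013,0,0,.177],loss="soft_l1");print("x mm",r.x[0]*1e3,"yaw,pitch deg",np.degrees(r.x[1:3]),"hub z",r.x[3],b.sum(),o[:4])
E
python3 chk.py; python3 -m jog '{"translation": [[0,0,0],[0,0,0],[0,0,0],[0,0,0]], "yaw": [0,0,0,0], "jaw": [0.73,0.73,0.73,0.73]}'>/dev/null; python3 chk.py
```

```text
x mm -13.234676962254298 yaw,pitch deg [-0.01688521  1.54300385] hub z 0.18041293896918614 737 [287.         318.49749338 335.94922648 340.58457564]
x mm -13.139637509765084 yaw,pitch deg [0.07883967 1.39802121] hub z 0.18043542503136026 738 [287.         318.49749338 335.94922648 340.95886965]
```

It is square (yaw about 0°), at x = -13 mm and still, so I hand it in.

```bash
python3 -c "
from bench import ctrl
print(ctrl.close_job())"
```

```text
the job is handed in; nothing more can be done
None
```

The wheel hangs square and still on both prongs with its rim against both columns; it was let go gently after a push of about 6 N, the jar, bottle and tape were never touched, and the job is handed in.

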